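# Make up two tasting boards from the mixed stock

## Robot

A 6-joint arm with a two-finger parallel gripper is mounted at the origin on a cart in front of the work surface, level with it; the furniture and walls round the work are solid. World frame = base frame: x ahead of the robot, y to its left, z up, the work surface at z = 0. Lengths are in m, angles in rad, forces in N, time in s.
With the tool pointing down it reaches from about 0.3 to 0.775 m from the base axis. Payload 14.6 kg.
Tool frame: the origin (TCP) lies on the centre line of the jaws, within the pads' length; the fingertips stand 19 mm ahead of it and the grasp point (between the pads) is the TCP; z points along the fingers, y is the direction in which the jaws open and shut (so a half turn about z gives the same grasp; the last joint's range is limited). The gripper opens to 94 mm and grips with 3 to 60 N. Pads are 16 mm wide; open, the fingers measure 119 mm over their backs; the gripper's body (75 mm by 177 mm) begins 78 mm behind the grasp point.
Start: joints at [-1.335, 0.3, 1.521, -0, 1.321, -0.067], TCP at [0.164, -0.525, 0.224] pointing down, gripper open.
Joint ranges: [-3.03, 3.03], [-0.79, 2.21], [0.23, 2.52], [-1.04, 4.18], [0, 3.07], [-2.55, 2.55]. Speed limits (rad/s): [2.22, 2.22, 2.57, 3.14, 3.14, 3.14].

## Interface

Orientations are given as [roll, pitch, yaw] about the fixed x, y, z axes, in that order (R = Rz(yaw) Ry(pitch) Rx(roll)).
In Python, from station import ctrl gives the robot as it stands. The module is installed in compiled form; this text tells all that it offers.
- The arm moves only by the shell command python3 -m creep 'ROWS' [FORCE]. ROWS is a JSON object of lists of equal length, an entry for each row: "translation": the shift along the world's x, y, z in mm, a list of three; "yaw": the turn about the world's z in rad; "gripper": the closure in counts, from 0 (fully open) to 255 (shut). A call has 1 to 5 rows; each row is the pose to reach, as a shift and turn from the pose measured when the call began; what a row does not reach only later rows make up. A row lasts 1/12 s, in which the tool goes at most 41.7 mm and 7.16 degrees, less where a joint would pass 70% of its speed; a pose out of reach is approached as far as the arm can. A call with a gripper value outside its range is refused whole. The fingers move at their own pace and stop on an object; FORCE is the grip in N (left out, the last holds). Time passes only in rows, so rows that repeat a pose let the fingers close. It gives the time, the measured TCP pose, the force and the opening at its end, in the units of the state.
- ctrl.get_obs(): the state, without advancing time (a new reading comes with each control period).
- ctrl.camera(name): name is "side" or "top"; returns a dict with "pixels" (384x512x3 uint8, red, green, blue), "depth" (384x512 float32, m along the optical axis (not along the pixel's ray), 0 where there is no reading), "fx", "fy", "cx", "cy" (pixels), "R" (3x3) and "t" (3): a world point X has camera coordinates R X + t. Camera axes: x right, y down, z forward; pixel columns grow to the right and rows downward; lengths in m; the calibration is good to about 2 mm. A picture is of the moment at which its call begins.
- ctrl.hand_in(): hands the job in, once; it reports no verdict.
The state is a dict: "time_s": time; "qpos": joint angles; "joint_vel": joint speeds; "tau": joint torques, N m; "ee_pos": TCP position; "eef_rot": TCP orientation; "force": force on the tool from outside, world axes, zero at the start; "moment": the same for the moment, N m; "grip_width": finger opening in m.
Only numpy, scipy, OpenCV 4.12 (cv2) and the standard library are available. Lean on these libraries where they do the work, as an engineer would, in place of code of your own. Each camera call takes 0.05 s, during which the arm holds its last target. There are 200 camera calls.

## Task

Make up the two tasting boards for the guests, each thing standing upright and fully seated in the well cut to its shape. The long board with three wells gets the low dark-lidded jar, the large piece of cheese and the jar of cocktail sticks; the short board with two wells gets the cups with the spoons and the small cube of cheese. Leave the tall dark-lidded jar and the stack of plain cups standing where they are, and let go of everything at the end.

Things in the scene. Friction and masses are not known exactly. Their poses are not given: they have to be found in the camera images.
- long_board: Light wooden board without a grip, 110 (its x) x 260 (its y) x 18 mm, fixed flat on the table. Origin: centre of its underside, z up. Three dark-floored wells 5 mm deep (floor 13 mm above the table) on its x = 0 line: round, 80 mm wide, at y = -82 mm for the low jar; 52 (x) x 68 (y) mm at y = +6 mm for the large cheese; round, 56 mm wide, at y = +88 mm for the stick jar.
- short_board: Light wooden board, 110 (its x) x 170 (its y) x 18 mm, plus a 36 mm wide, 48 mm long grip at its -y end, fixed flat. Origin: centre of the underside of the 170 mm part, z up. Two dark-floored wells 5 mm deep (floor 13 mm above the table) on its x = 0 line: round, 56 mm wide, at y = -42 mm for the spoon cups; 34 (x) x 44 (y) mm at y = +50 mm for the small cheese.
- low_jar: The lower of two glass jars with dark screw lids: 68 mm across, 67 mm high, lid 62 mm across over the top 17 mm; about 0.27 kg. Origin: centre of its underside, z up.
- stick_jar: Small clear jar full of upright wooden cocktail sticks, 45 mm across, 68 mm high (sides straight up to 62 mm), about 0.06 kg. Origin: centre of its underside, z up.
- large_cheese: The larger of the two white pieces of cheese standing singly on the cloth, a block 40 (its x) x 56 (its y) x 37 mm high, rigid, about 0.055 kg; best gripped across its 40 mm. Origin: centre of its underside, z up. Its y goes along the board's y in the well, either way round.
- small_cheese: The smaller of the two white pieces of cheese standing singly on the cloth, a cube 25 (its x) x 34 (its y) x 23 mm high, rigid, 0.014 kg; best gripped across its 25 mm. Origin: centre of its underside, z up. Its y goes along the board's y in the well, either way round.
- spoon_cups: Stack of nested clear portion cups with white tasting spoons sticking up out of the top one: tapered, 43 mm across at the foot, 56 mm at 70 mm height, 60 mm at 90 mm (rim), spoons up to 122 mm; about 0.08 kg. Grip it round the cups at 55 to 75 mm height, below the spoons. Origin: centre of its underside, z up.
- tall_jar: The taller of the two dark-lidded glass jars: 74 mm across, 93 mm high. Stays where it is. Origin: centre of its underside.
- plain_cups: Stack of nested clear plastic cups without spoons, 65 mm across at the rim, 122 mm high. Stays where it is. Origin: centre of its underside.
Not all that is in view belongs to the job. Leave any turquoise look-alike of the stick_jar alone. What is shaped like the low_jar but red is not meant.

How it is judged:
At the end, for the whole second after the job is handed in: All five in their own wells: within 10 mm of the well's centre along both board axes, underside 10 to 15.5 mm above the board's underside (well floor 13 mm), upright within 0.1 rad, slower than 10 mm/s. Tall jar and plain cups within 20 mm of where they started (x of low_jar in the frame of long_board between -0.01 and 0.01 m and y of low_jar in the frame of long_board between -0.092 and -0.072 m and z of low_jar in the frame of long_board between 0.01 and 0.0155 m and angle between each of low_jar, large_cheese, stick_jar, spoon_cups, small_cheese's own z axis and vertical below 0.1 rad and linear speed of each of low_jar, large_cheese, stick_jar, spoon_cups, small_cheese below 0.01 m/s and x of large_cheese in the frame of long_board between -0.01 and 0.01 m and y of large_cheese in the frame of long_board between -0.004 and 0.016 m and z of large_cheese in the frame of long_board between 0.01 and 0.0155 m and x of stick_jar in the frame of long_board between -0.01 and 0.01 m and y of stick_jar in the frame of long_board between 0.078 and 0.098 m and z of stick_jar in the frame of long_board between 0.01 and 0.0155 m and x of spoon_cups in the frame of short_board between -0.01 and 0.01 m and y of spoon_cups in the frame of short_board between -0.052 and -0.032 m and z of spoon_cups in the frame of short_board between 0.01 and 0.0155 m and x of small_cheese in the frame of short_board between -0.01 and 0.01 m and y of small_cheese in the frame of short_board between 0.04 and 0.06 m and z of small_cheese in the frame of short_board between 0.01 and 0.0155 m and distance of each of tall_jar, plain_cups from where it was at the start of the episode below 0.02 m); the robot touches nothing.
It fails at once if the tall jar or the plain cups moved more than 40 mm or tipped (distance of any of tall_jar, plain_cups from where it was at the start of the episode above 0.04 m or angle between any of tall_jar, plain_cups's own z axis and vertical above 0.5 rad).
It also fails if it takes over 120 s, if anything falls off the work surface, if the arm or the gripper's body presses on something with over 40 N, if the wrist force passes 120 N, or if a joint passes its speed limit or range.

## Working session

There is one attempt and no reset: what is moved stays moved. The work goes in short steps, Python scripts to look and compute and a shell command to move; the robot and the scene stay as the last step left them, time stands still between calls to the robot, and variables do not carry over. Pictures are saved under pics/ and viewed, about 12 in all and at most 16, crops included, and the job is handed in when it is done.

```bash
mkdir -p pics; cat > h.py <<'E'
import numpy as np, cv2
from station import ctrl
def cam(n):
    c=ctrl.camera(n); p=c["pixels"]; d=c["depth"]
    v,u=np.mgrid[:d.shape[0],:d.shape[1]]
    C=np.stack([(u-c["cx"])/c["fx"]*d,(v-c["cy"])/c["fy"]*d,d],-1)
    W=(C-c["t"])@c["R"]; W[d==0]=np.nan
    return c,p,W
def save(n,p,s=1.5):
    cv2.imwrite(f"pics/{n}.png",cv2.resize(p[...,::-1],None,fx=s,fy=s,interpolation=cv2.INTER_CUBIC))
E
python3 - <<'E'
from h import *
for n in("top","side"):
    c,p,W=cam(n); save(n+"0",p); np.savez(n+"0.npz",p=p,W=W); print(n,c["fx"],c["cx"],c["cy"],c["R"],c["t"])
print(ctrl.get_obs())
E
```

```text
top 400.3494533123823 260.9157558567098 189.0095927112459 [[-0.02756267 -0.99953383 -0.01313104]
 [-0.98804595  0.02923436 -0.15136231]
 [ 0.15167563  0.00880212 -0.98839113]] [-0.03836507  0.55344264  1.07433536]
side 402.8746288908234 259.1518226510898 192.58032119092803 [[ 0.99026347 -0.13889166 -0.0093466 ]
 [-0.10111781 -0.6715494  -0.73402765]
 [ 0.09567361  0.72782588 -0.67905526]] [-0.54569702  0.04404491  1.19238146]
{'time_s': 0.1, 'qpos': array([-1.33455517e+00,  3.00415687e-01,  1.52149665e+00, -1.27730053e-06,
        1.32070864e+00, -6.66151664e-02]), 'joint_vel': array([-0.00040864, -0.00183635, -0.0031963 ,  0.00090436,  0.00019141,
       -0.0018367 ]), 'tau': array([ 1.16204894e-03, -5.32641149e+01, -3.53284550e+01,  7.09366612e-02,
        2.34847638e-02, -6.78352649e-05]), 'ee_pos': array([ 0.16397603, -0.52476787,  0.22395243]), 'eef_rot': array([-3.14056653e+00, -6.72168812e-05,  3.02856603e-01]), 'force': array([-0.02440747,  0.96134926,  0.17193643]), 'moment': array([0.00689508, 0.01312226, 0.02150058]), 'grip_width': 0.09365890707897796}
```

View pics/top0.png

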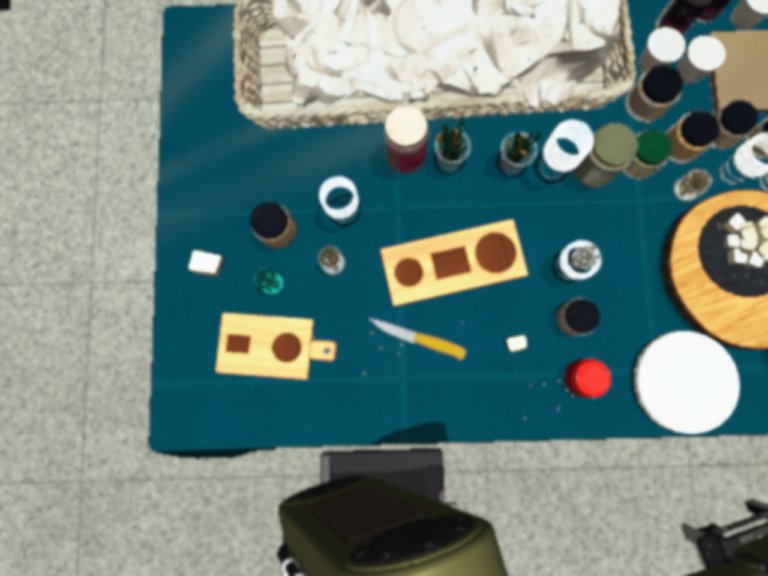

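View pics/side0.png

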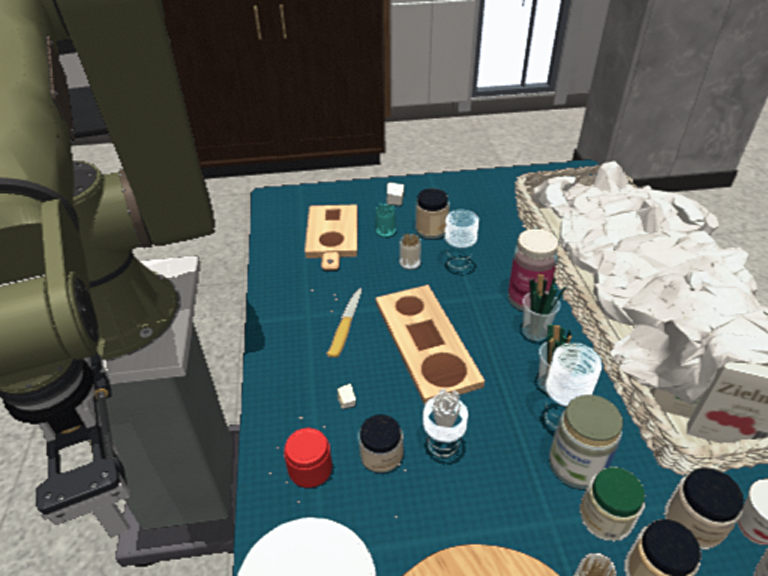

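The top picture (1.5x) shows these, with what each could be confused with:
- **Dark-lidded jars:** (272,225) and (578,317). The red one at (590,378) is not meant. Heights will decide between the two.
- **Sticks:** clear jar (331,260). The turquoise look-alike is at (268,280).
- **Cheese:** large (205,263), small (516,343).
- **Cups:** spoon cups (580,260), plain cups (340,198), another glass at (568,145).
- **Boards:** long around (454,262), short around (264,346).

```bash
python3 - <<'E'
from h import *
T=np.load("top0.npz");S=np.load("side0.npz")
P=np.concatenate([T["W"].reshape(-1,3),S["W"].reshape(-1,3)]);P=P[~np.isnan(P).any(1)]
W=T["W"]
for n,(u,v) in dict(jarA=(272,222),jarB=(578,317),stick=(331,260),turq=(268,280),big=(205,262),small=(516,343),spoon=(580,260),plain=(340,198),red=(590,378),knife=(440,345)).items():
    a=W[int(v/1.5),int(u/1.5)]
    for nm,M in(("T",T["W"].reshape(-1,3)),("S",S["W"].reshape(-1,3))):
        Q=M[(np.hypot(*(M[:,:2]-a[:2]).T)<.06)&(M[:,2]>.008)]
        if len(Q)<4: print(n,nm,a,len(Q));continue
        h=np.percentile(Q[:,2],97); U=Q[Q[:,2]>h-.012]
        (cx,cy),(w,l),ang=cv2.minAreaRect((U[:,:2]*1000).astype(np.float32))
        print(n,nm,a.round(3),len(Q),"h",h.round(3),"topc",U.mean(0).round(3),"rect",round(cx),round(cy),round(w),round(l),round(ang))
# boards: top wood mask
hsv=cv2.cvtColor(T["p"],cv2.COLOR_RGB2HSV)
for n,(x0,x1,y0,y1) in dict(long=(380,530,215,310),short=(212,340,310,384)).items():
    s=np.s_[int(y0/1.5):int(y1/1.5),int(x0/1.5):int(x1/1.5)]
    w=W[s].reshape(-1,3);hh=hsv[s].reshape(-1,3)
    m=(hh[:,0]<25)&(hh[:,1]>60)&(w[:,2]>.006)
    q=w[m];print(n,m.sum(),np.median(q[:,2]),cv2.minAreaRect((q[:,:2]*1000).astype(np.float32)))
    d=m&(hh[:,2]<140);k=np.zeros(d.shape,np.uint8);k[d]=255
    k=k.reshape(W[s].shape[:2]);nn,lab,st,ce=cv2.connectedComponentsWithStats(k)
    for i in range(1,nn):
        if st[i,4]>60:
            q=W[s][lab==i];print("  well",st[i,4],q.mean(0).round(4),np.ptp(q,0).round(3))
for n,I in(("T",T),("S",S)):
    pass
a=cv2.resize(T["p"][120:275,115:420],None,fx=2.6,fy=2.6,interpolation=cv2.INTER_CUBIC);cv2.imwrite("pics/c1.png",a[...,::-1])
E
```

```text
jarA T [0.663 0.159 0.092] 728 h 0.096 topc [0.667 0.166 0.093] rect 667 167 66 66 65
jarA S [0.663 0.159 0.092] 642 h 0.093 topc [0.67  0.162 0.089] rect 673 167 70 67 31
jarB T [ 0.479 -0.387  0.066] 600 h 0.071 topc [ 0.48  -0.393  0.067] rect 481 -394 62 61 24
jarB S [ 0.479 -0.387  0.066] 940 h 0.067 topc [ 0.483 -0.398  0.064] rect 483 -396 61 62 55
stick T [0.608 0.063 0.007] 232 h 0.069 topc [0.602 0.06  0.063] rect 601 60 39 39 90
stick S [0.608 0.063 0.007] 274 h 0.065 topc [0.605 0.058 0.06 ] rect 605 61 40 42 12
turq T [0.564 0.174 0.061] 256 h 0.068 topc [0.565 0.177 0.063] rect 565 178 40 40 77
turq S [0.564 0.174 0.061] 235 h 0.065 topc [0.569 0.174 0.059] rect 569 177 43 40 82
big T [0.607 0.3   0.032] 270 h 0.037 topc [0.604 0.3   0.032] rect 605 301 54 37 79
big S [0.607 0.3   0.032] 124 h 0.034 topc [0.608 0.296 0.029] rect 608 299 56 35 78
small T [ 0.438 -0.282  0.025] 98 h 0.025 topc [ 0.436 -0.282  0.021] rect 436 -283 22 34 11
small S [ 0.438 -0.282  0.025] 116 h 0.022 topc [ 0.44  -0.284  0.018] rect 440 -283 22 33 11
spoon T [ 0.583 -0.398  0.063] 480 h 0.11
[... 536 characters left out ...]
2 h 0.019 topc [ 0.437 -0.137  0.014] rect 448 -139 107 44 69
knife S [ 0.437 -0.141  0.016] 187 h 0.015 topc [ 0.44  -0.143  0.012] rect 442 -137 103 22 68
long 2894 0.016681592283691052 ((593.6260986328125, -171.5962371826172), (110.8347396850586, 260.2400817871094), 11.216601371765137)
  well 462 [ 0.6122 -0.2556  0.0142] [0.072 0.067 0.014]
  well 307 [ 0.5957 -0.1674  0.014 ] [0.05  0.063 0.012]
  well 206 [ 0.5789 -0.0876  0.014 ] [0.048 0.043 0.014]
short 1752 0.01701728795361826 ((442.2103576660156, 165.83401489257812), (218.1692352294922, 109.6584701538086), 84.02418518066406)
  well 225 [0.4422 0.1465 0.014 ] [0.045 0.047 0.011]
  well 120 [0.452  0.2393 0.0136] [0.026 0.038 0.009]
```

View pics/c1.png

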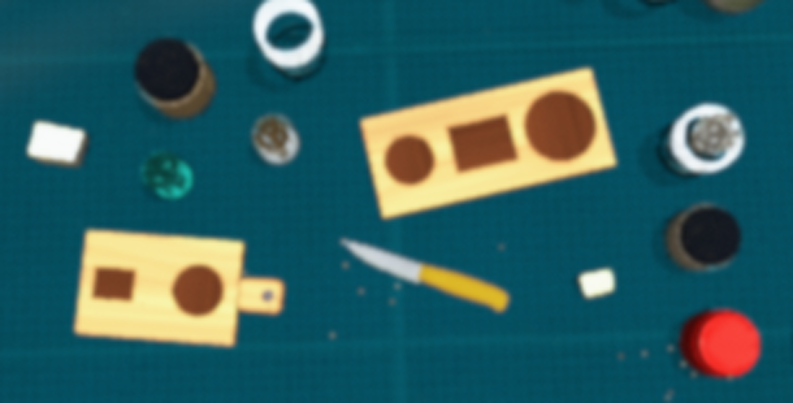

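Heights settle it: the jar at (578,317) is the low one (67 mm) and the jar at (272,225) is the tall one (93 mm). The crop agrees on the rest: the stick jar is clear, and the spoon cups have spoons. I'll start towards the small cheese and check the boards from the side view.

```bash
python3 - <<'E'
from h import *
S=np.load("side0.npz");W=S["W"];hsv=cv2.cvtColor(S["p"],cv2.COLOR_RGB2HSV)
for n,(x0,x1,y0,y1) in dict(long=(372,488,283,400),short=(300,362,200,272)).items():
    s=np.s_[int(y0/1.5):int(y1/1.5),int(x0/1.5):int(x1/1.5)]
    w=W[s].reshape(-1,3);hh=hsv[s].reshape(-1,3)
    m=(hh[:,0]<25)&(hh[:,1]>60)&(w[:,2]>.005)&(w[:,2]<.025)
    q=w[m];print(n,m.sum(),np.median(q[:,2]),cv2.minAreaRect((q[:,:2]*1000).astype(np.float32)))
    k=(m&(hh[:,2]<140)).astype(np.uint8).reshape(W[s].shape[:2]);nn,lab,st,ce=cv2.connectedComponentsWithStats(k)
    for i in range(1,nn):
        if st[i,4]>40: print("  well",st[i,4],W[s][lab==i].mean(0).round(4))
E
python3 -m creep '{"translation":[[25,22,0],[50,44,0],[75,66,0],[100,88,0],[125,110,0]],"yaw":[0.12,0.24,0.36,0.48,0.60],"gripper":[60,100,110,110,110]}' 30
python3 -m creep '{"translation":[[28,26,0],[56,52,0],[84,78,0],[112,104,0],[140,130,0]],"yaw":[0.12,0.24,0.36,0.48,0.60],"gripper":[110,110,110,110,110]}'
```

```text
long 2891 0.014661787136122512 ((596.8073120117188, -170.8599853515625), (111.3663330078125, 264.6250305175781), 11.396204948425293)
  well 178 [ 0.58   -0.0815  0.0114]
  well 307 [ 0.5961 -0.1623  0.0114]
  well 524 [ 0.6131 -0.2495  0.0117]
short 1171 0.015044902084079303 ((445.1526184082031, 165.98870849609375), (225.52635192871094, 108.49166870117188), 84.20986938476562)
  well 53 [0.452  0.2446 0.0116]
  well 114 [0.4427 0.1523 0.0117]
time_s: 0.52
ee_pos: [0.2898, -0.4134, 0.2237]
eef_rot: [-3.14, -0.0, 0.908]
force: [1.2, 0.3, -0.5]
grip_width: 0.0643
time_s: 0.93
ee_pos: [0.4308, -0.2818, 0.2236]
eef_rot: [-3.14, -0.0, 1.514]
force: [0.1, -1.4, -0.5]
grip_width: 0.0534
```

```bash
python3 -m creep '{"translation":[[7,-1,-38],[7,-1,-76],[7,-1,-112],[7,-1,-140],[7,-1,-140]],"yaw":[0.12,0.25,0.25,0.25,0.25],"gripper":[110,110,110,110,110]}'
python3 - <<'E'
from h import *
c,p,W=cam("side");save("s1",p[190:330,150:350],3)
E
```

```text
time_s: 1.35
ee_pos: [0.4356, -0.281, 0.0784]
eef_rot: [-3.134, -0.007, 1.765]
force: [-0.8, -0.1, -0.9]
grip_width: 0.0538
```

View pics/s1.png

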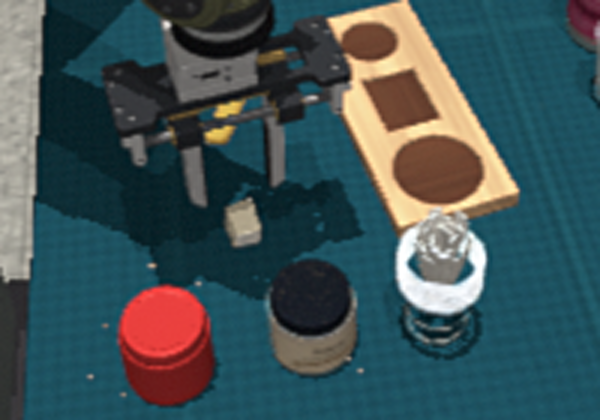

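The crop shows the open jaws straddling the small cheese at (243,222), with nothing else near. I'll descend and grip.

```bash
python3 -m creep '{"translation":[[2,-2,-25],[2,-2,-45],[2,-2,-51],[2,-2,-51],[2,-2,-51]],"yaw":[0,0,0,0,0],"gripper":[110,110,110,110,110]}' 12
python3 -m creep '{"translation":[[0,0,0],[0,0,0],[0,0,0],[0,0,0],[0,0,0]],"yaw":[0,0,0,0,0],"gripper":[255,255,255,255,255]}' 12
python3 -m creep '{"translation":[[0,0,0],[0,0,0],[0,0,20],[0,0,55],[0,0,90]],"yaw":[0,0,0,0,0],"gripper":[255,255,255,255,255]}'
```

```text
time_s: 1.82
ee_pos: [0.4395, -0.2846, 0.0325]
eef_rot: [-3.138, -0.003, 1.764]
force: [1.1, -0.4, -0.2]
grip_width: 0.0535
time_s: 2.23
ee_pos: [0.4395, -0.2846, 0.0328]
eef_rot: [-3.138, -0.003, 1.764]
force: [0.3, -0.7, -0.2]
grip_width: 0.0237
time_s: 2.65
ee_pos: [0.4389, -0.2842, 0.1232]
eef_rot: [-3.136, -0.004, 1.764]
force: [0.4, -0.3, 0.2]
grip_width: 0.0216
```

```bash
python3 - <<'E'
from h import *
c,p,W=cam("side");save("s2",p[170:310,150:350],3);print(ctrl.get_obs()["grip_width"])
E
```

```text
0.021725604257523953
```

View pics/s2.png

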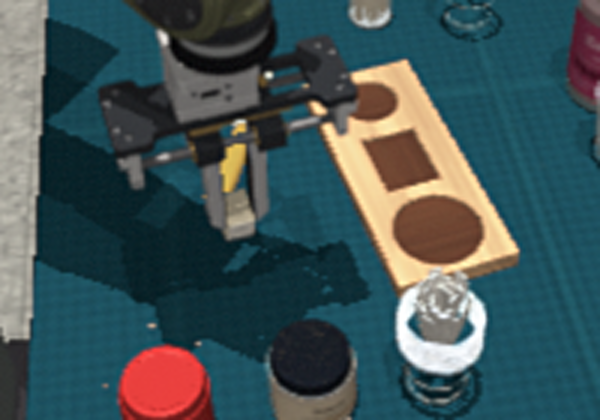

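```bash
python3 -m creep '{"translation":[[1,37,0],[2,74,0],[3,111,0],[4,148,0],[4,185,0]],"yaw":[-0.02,-0.04,-0.06,-0.08,-0.1],"gripper":[255,255,255,255,255]}'
python3 -m creep '{"translation":[[1,37,0],[2,74,0],[3,111,0],[4,148,0],[4,185,0]],"yaw":[-0.02,-0.04,-0.06,-0.08,-0.1],"gripper":[255,255,255,255,255]}'
python3 -m creep '{"translation":[[1,37,0],[2,74,0],[3,111,0],[4,148,0],[4,152,0]],"yaw":[-0.02,-0.04,-0.06,-0.08,-0.1],"gripper":[255,255,255,255,255]}'
python3 -m creep '{"translation":[[0,0,0],[0,0,0]],"yaw":[0,0],"gripper":[255,255]}'
```

```text
time_s: 3.12
ee_pos: [0.4451, -0.0993, 0.1306]
eef_rot: [3.14, 0.003, 1.663]
force: [1.3, 1.0, -0.4]
grip_width: 0.0216
time_s: 3.53
ee_pos: [0.4489, 0.0875, 0.1307]
eef_rot: [3.139, 0.003, 1.562]
force: [1.1, -0.5, -0.3]
grip_width: 0.0217
time_s: 3.95
ee_pos: [0.4525, 0.244, 0.1305]
eef_rot: [3.139, 0.002, 1.464]
force: [-0.4, 0.5, -0.5]
grip_width: 0.0215
time_s: 4.12
ee_pos: [0.4522, 0.2443, 0.1302]
eef_rot: [3.139, 0.002, 1.466]
force: [-0.4, -0.0, 0.3]
grip_width: 0.0216
```

```bash
python3 -m creep '{"translation":[[-1,-6,-30],[-1,-6,-55],[-1,-6,-70],[-1,-6,-70],[-1,-6,-70]],"yaw":[0,0,0,0,0],"gripper":[255,255,255,255,255]}'
python3 - <<'E'
from h import *
c,p,W=cam("side");save("s3",p[90:190,160:320],4);print(ctrl.get_obs()["ee_pos"])
E
```

```text
time_s: 4.53
ee_pos: [0.4513, 0.2374, 0.0602]
eef_rot: [3.14, 0.003, 1.465]
force: [0.5, -0.2, 0.7]
grip_width: 0.0218
[0.45172728 0.23787016 0.06105872]
```

View pics/s3.png

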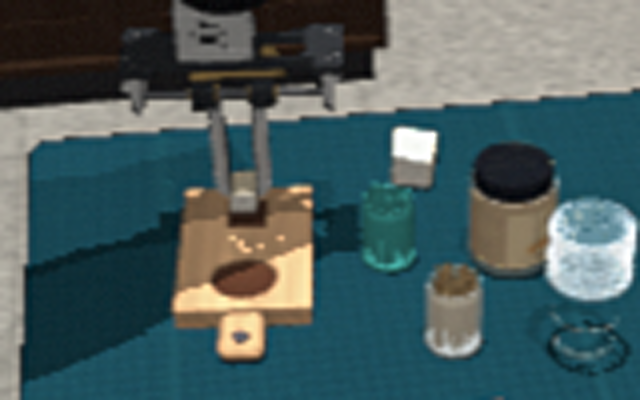

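The cheese at (243,203) hangs over the small well at (247,213). I'll lower it and watch the force.

```bash
python3 -m creep '{"translation":[[0,1,-6],[0,1,-11],[0,1,-14],[0,1,-14],[0,1,-14]],"yaw":[0,0,0,0,0],"gripper":[255,255,255,255,255]}'
python3 -m creep '{"translation":[[0,0,0],[0,0,0]],"yaw":[0,0],"gripper":[255,255]}'
```

```text
time_s: 5.0
ee_pos: [0.4517, 0.2389, 0.047]
eef_rot: [3.139, 0.002, 1.465]
force: [0.2, 0.3, 0.5]
grip_width: 0.0222
time_s: 5.17
ee_pos: [0.4518, 0.2389, 0.0472]
eef_rot: [3.139, 0.002, 1.465]
force: [-0.8, 0.2, 0.1]
grip_width: 0.0218
```

```bash
python3 -m creep '{"translation":[[0,0,-1],[0,0,-2],[0,0,-2]],"yaw":[0,0,0],"gripper":[255,255,255]}'
python3 -m creep '{"translation":[[0,0,0],[0,0,0],[0,0,0],[0,0,10],[0,0,40]],"yaw":[0,0,0,0,0],"gripper":[110,110,110,110,110]}'
python3 -m creep '{"translation":[[0,0,30],[10,5,70],[30,10,110]],"yaw":[0,0,0],"gripper":[80,80,80]}'
python3 - <<'E'
from h import *
c,p,W=cam("side");save("s4",p[90:190,160:320],4);np.savez("side1.npz",p=p,W=W)
E
```

```text
time_s: 5.42
ee_pos: [0.452, 0.2389, 0.0457]
eef_rot: [3.138, 0.002, 1.465]
force: [-1.6, -1.3, 5.5]
grip_width: 0.0215
time_s: 5.83
ee_pos: [0.4503, 0.2381, 0.0834]
eef_rot: [-3.14, 0.005, 1.465]
force: [-0.8, 0.4, 0.3]
grip_width: 0.0509
time_s: 6.08
ee_pos: [0.4778, 0.2478, 0.1932]
eef_rot: [-3.139, 0.005, 1.466]
force: [1.2, 0.0, -0.1]
grip_width: 0.0641
```

View pics/s4.png

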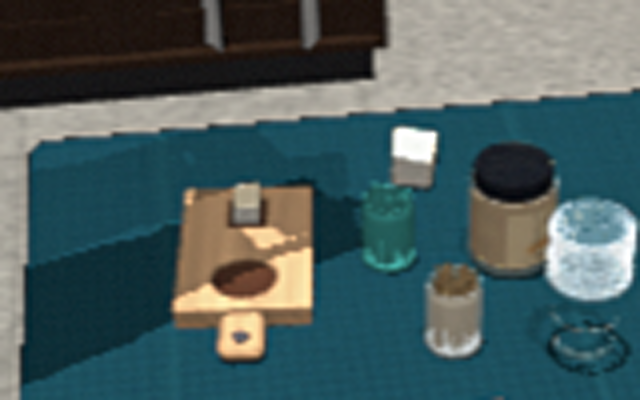

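The small cheese sits inside its well at (245,204). Next is the large cheese.

```bash
python3 -m creep '{"translation":[[30,12,0],[60,24,0],[90,36,0],[115,46,0],[129,52,0]],"yaw":[-0.02,-0.04,-0.08,-0.08,-0.08],"gripper":[70,70,70,70,70]}' 15
python3 -m creep '{"translation":[[0,0,-30],[0,0,-65],[0,0,-95],[0,0,-95],[0,0,-95]],"yaw":[0,0,0,0,0],"gripper":[70,70,70,70,70]}'
python3 -m creep '{"translation":[[0,0,0]],"yaw":[0],"gripper":[70]}'
```

```text
time_s: 6.55
ee_pos: [0.6138, 0.3018, 0.2007]
eef_rot: [3.133, -0.001, 1.385]
force: [-0.9, 0.2, 0.7]
grip_width: 0.0681
time_s: 6.97
ee_pos: [0.6135, 0.3016, 0.1055]
eef_rot: [3.135, 0.001, 1.385]
force: [0.5, 0.0, 1.0]
grip_width: 0.0685
time_s: 7.05
ee_pos: [0.6143, 0.302, 0.1081]
eef_rot: [3.133, -0.001, 1.385]
force: [0.4, -0.5, 1.2]
grip_width: 0.0683
```

```bash
python3 -m creep '{"translation":[[-8,-2,-10],[-8,-2,-40],[-8,-2,-65],[-8,-2,-77],[-8,-2,-77]],"yaw":[0,0,0,0,0],"gripper":[70,70,70,70,70]}' 15
python3 -m creep '{"translation":[[0,0,0],[0,0,0],[0,0,0],[0,0,0],[0,0,0]],"yaw":[0,0,0,0,0],"gripper":[255,255,255,255,255]}' 15
python3 -m creep '{"translation":[[0,0,0],[0,0,20],[0,0,55],[0,0,90],[0,0,125]],"yaw":[0,0,0,0,0],"gripper":[255,255,255,255,255]}'
```

```text
time_s: 7.47
ee_pos: [0.6059, 0.2999, 0.0304]
eef_rot: [3.134, -0.0, 1.385]
force: [-0.1, -0.1, 0.1]
grip_width: 0.0684
time_s: 7.88
ee_pos: [0.6062, 0.3, 0.0314]
eef_rot: [3.133, -0.001, 1.385]
force: [2.0, -0.3, 0.2]
grip_width: 0.0385
time_s: 8.3
ee_pos: [0.606, 0.2999, 0.158]
eef_rot: [3.133, -0.001, 1.385]
force: [0.6, -0.0, 0.3]
grip_width: 0.0371
```

```bash
python3 -m creep '{"translation":[[-1,-31,10],[-2,-62,15],[-3,-93,15],[-4,-124,15],[-4,-155,15]],"yaw":[0.025,0.05,0.08,0.1,0.13],"gripper":[255,255,255,255,255]}'
python3 -m creep '{"translation":[[-1,-31,0],[-2,-62,0],[-3,-93,0],[-4,-124,0],[-4,-155,0]],"yaw":[0.025,0.05,0.08,0.1,0.13],"gripper":[255,255,255,255,255]}'
python3 -m creep '{"translation":[[-1,-31,0],[-2,-62,0],[-3,-93,0],[-4,-124,0],[-4,-155,0]],"yaw":[0.025,0.05,0.08,0.1,0.13],"gripper":[255,255,255,255,255]}'
python3 -m creep '{"translation":[[0,0,-20],[0,0,-50],[0,0,-80],[0,0,-80]],"yaw":[0,0,0,0],"gripper":[255,255,255,255]}'
python3 -m creep '{"translation":[[0,0,0]],"yaw":[0],"gripper":[255]}'
python3 - <<'E'
from h import *
c,p,W=cam("side");save("s5",p[170:280,220:350],5);print(ctrl.get_obs()["ee_pos"])
E
```

```text
time_s: 8.72
ee_pos: [0.6016, 0.1436, 0.1734]
eef_rot: [3.133, -0.001, 1.516]
force: [0.6, -0.0, -1.6]
grip_width: 0.0374
time_s: 9.13
ee_pos: [0.5973, -0.0129, 0.1737]
eef_rot: [3.133, -0.001, 1.647]
force: [0.7, -0.3, -0.6]
grip_width: 0.0372
time_s: 9.55
ee_pos: [0.5929, -0.1695, 0.174]
eef_rot: [3.133, -0.0, 1.778]
force: [0.8, 0.2, 0.3]
grip_width: 0.0374
time_s: 9.88
ee_pos: [0.5904, -0.1689, 0.0886]
eef_rot: [3.14, -0.005, 1.777]
force: [-0.6, 0.1, -1.2]
grip_width: 0.0372
time_s: 9.97
ee_pos: [0.5905, -0.1688, 0.089]
eef_rot: [3.14, -0.005, 1.778]
force: [0.2, -0.1, -0.1]
grip_width: 0.037
[ 0.59030194 -0.16874408  0.08886409]
```

View pics/s5.png

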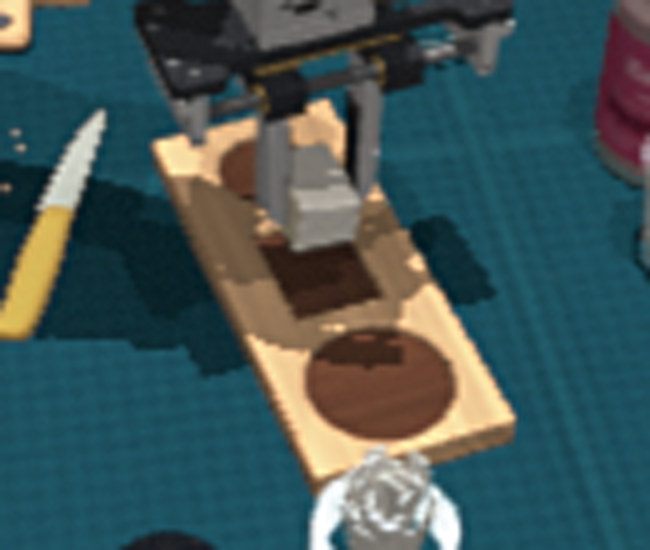

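The cheese hangs over the middle well at (320,280) and is well aligned. I'll shift it to the centre and lower.

```bash
python3 -m creep '{"translation":[[4,3,-12],[4,3,-25],[4,3,-35],[4,3,-40],[4,3,-43]],"yaw":[-0.01,-0.01,-0.01,-0.01,-0.01],"gripper":[255,255,255,255,255]}'
python3 -m creep '{"translation":[[0,0,-1],[0,0,-2],[0,0,-2]],"yaw":[0,0,0],"gripper":[255,255,255]}'
```

```text
time_s: 10.43
ee_pos: [0.594, -0.1656, 0.0447]
eef_rot: [-3.141, -0.006, 1.768]
force: [-0.4, -0.4, -0.5]
grip_width: 0.0374
time_s: 10.68
ee_pos: [0.5939, -0.1657, 0.044]
eef_rot: [-3.141, -0.006, 1.768]
force: [-6.9, 1.0, 10.0]
grip_width: 0.0374
```

```bash
python3 -m creep '{"translation":[[0,0,1],[0,0,1],[0,0,1],[0,0,10],[0,0,45]],"yaw":[0,0,0,0,0],"gripper":[90,70,70,70,70]}'
python3 -m creep '{"translation":[[0,0,35],[-5,-10,75],[-20,-35,110],[-35,-70,110],[-50,-105,110]],"yaw":[0,0,-0.12,-0.24,-0.36],"gripper":[40,0,0,0,0]}'
python3 -m creep '{"translation":[[-12,-25,0],[-24,-50,0],[-36,-75,0],[-48,-100,0],[-60,-124,0]],"yaw":[-0.12,-0.24,-0.36,-0.48,-0.6],"gripper":[0,0,0,0,0]}'
python3 -m creep '{"translation":[[0,0,0]],"yaw":[0],"gripper":[0]}'
python3 - <<'E'
from h import *
T=np.load("side0.npz")
c,p,W=cam("side");save("s6",p[170:350,150:350],3);print(ctrl.get_obs()["ee_pos"])
h=W[...,2];q=W[(h>.042)&(h<.06)&(abs(W[...,0]-.595)<.05)&(abs(W[...,1]+.165)<.05)];print("big",len(q),q.mean(0),cv2.minAreaRect((q[:,:2]*1000).astype(np.float32)))
E
```

```text
time_s: 11.1
ee_pos: [0.5917, -0.165, 0.085]
eef_rot: [-3.134, -0.01, 1.768]
force: [-1.0, 0.1, -0.9]
grip_width: 0.0663
time_s: 11.52
ee_pos: [0.5418, -0.2711, 0.1987]
eef_rot: [-3.139, -0.008, 1.403]
force: [0.1, -0.7, -0.1]
grip_width: 0.0933
time_s: 11.93
ee_pos: [0.481, -0.3964, 0.1994]
eef_rot: [-3.14, -0.008, 0.797]
force: [-0.0, -0.2, 0.6]
grip_width: 0.094
time_s: 12.02
ee_pos: [0.4789, -0.3998, 0.1998]
eef_rot: [-3.14, -0.007, 0.787]
force: [-0.6, 0.1, 0.6]
grip_width: 0.0942
[ 0.47980465 -0.39828592  0.19994056]
big 25 [ 0.58767002 -0.15167683  0.04353683] ((588.0354614257812, -152.44476318359375), (15.583984375, 30.344890594482422), 38.90959930419922)
```

View pics/s6.png

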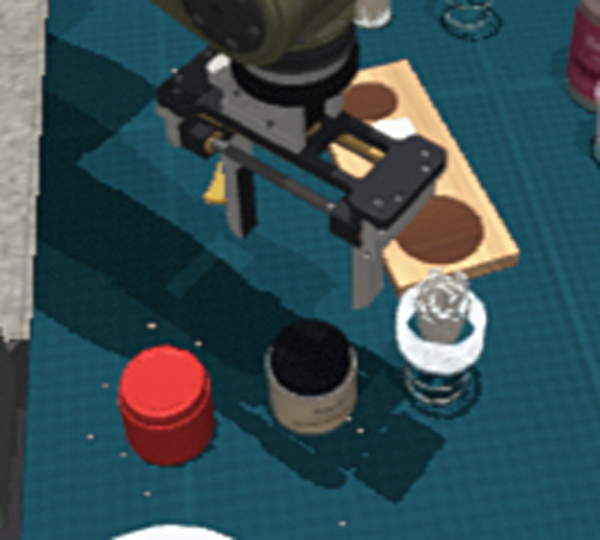

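The low jar at (312,375) is under the open jaws, and the fingers stay clear of the spoon cups at (442,330). I'll descend.

```bash
python3 -m creep '{"translation":[[2,3,-35],[2,3,-70],[2,3,-100],[2,3,-100]],"yaw":[0,0,0,0],"gripper":[0,0,0,0]}' 35
python3 -m creep '{"translation":[[0,0,-25],[0,0,-50],[0,0,-62],[0,0,-62],[0,0,-62]],"yaw":[0,0,0,0,0],"gripper":[0,0,0,0,0]}'
python3 -m creep '{"translation":[[0,0,0],[0,0,0],[0,0,0],[0,0,0],[0,0,0]],"yaw":[0,0,0,0,0],"gripper":[255,255,255,255,255]}' 35
python3 -m creep '{"translation":[[0,0,0],[0,0,15],[0,0,45],[0,0,80],[0,0,115]],"yaw":[0,0,0,0,0],"gripper":[255,255,255,255,255]}'
```

```text
time_s: 12.4
ee_pos: [0.4804, -0.3925, 0.0944]
eef_rot: [-3.131, -0.008, 0.796]
force: [-0.2, 0.4, -0.6]
grip_width: 0.094
time_s: 12.82
ee_pos: [0.4811, -0.3926, 0.034]
eef_rot: [-3.133, -0.008, 0.797]
force: [-0.2, -0.5, 0.3]
grip_width: 0.0938
time_s: 13.23
ee_pos: [0.4814, -0.3929, 0.0347]
eef_rot: [-3.134, -0.008, 0.797]
force: [-0.7, 1.1, 5.0]
grip_width: 0.0663
time_s: 13.65
ee_pos: [0.4809, -0.3925, 0.1503]
eef_rot: [-3.131, -0.008, 0.797]
force: [-0.1, -0.6, -3.0]
grip_width: 0.0666
```

```bash
python3 -m creep '{"translation":[[-2,2,30],[-2,10,60],[0,30,60],[10,50,60],[20,70,60]],"yaw":[0.12,0.24,0.36,0.48,0.6],"gripper":[255,255,255,255,255]}'
python3 -m creep '{"translation":[[30,20,0],[60,40,0],[90,60,0],[111,70,0],[111,70,0]],"yaw":[0.12,0.24,0.36,0.37,0.37],"gripper":[255,255,255,255,255]}'
python3 -m creep '{"translation":[[0,0,0]],"yaw":[0],"gripper":[255]}'
```

```text
time_s: 14.07
ee_pos: [0.5007, -0.3218, 0.2104]
eef_rot: [-3.131, -0.008, 1.402]
force: [0.8, 0.3, -2.3]
grip_width: 0.0668
time_s: 14.48
ee_pos: [0.6143, -0.2487, 0.2092]
eef_rot: [-3.131, -0.009, 1.777]
force: [-0.9, -0.4, -2.4]
grip_width: 0.0667
time_s: 14.57
ee_pos: [0.6145, -0.2482, 0.2083]
eef_rot: [-3.129, -0.01, 1.778]
force: [-0.7, -0.3, -2.9]
grip_width: 0.0667
```

```bash
python3 -m creep '{"translation":[[-2,-3,-35],[-2,-3,-70],[-2,-3,-100],[-2,-3,-120],[-2,-3,-120]],"yaw":[-0.01,-0.01,-0.01,-0.01,-0.01],"gripper":[255,255,255,255,255]}'
python3 -m creep '{"translation":[[0,0,0]],"yaw":[0],"gripper":[255]}'
python3 - <<'E'
from h import *
c,p,W=cam("side");save("s7",p[170:280,220:350],5);print(ctrl.get_obs()["ee_pos"])
E
```

```text
time_s: 14.98
ee_pos: [0.6098, -0.2508, 0.0832]
eef_rot: [-3.123, -0.015, 1.766]
force: [-0.7, 0.5, -4.3]
grip_width: 0.0668
time_s: 15.07
ee_pos: [0.6096, -0.2513, 0.0839]
eef_rot: [-3.123, -0.015, 1.766]
force: [-0.1, -0.8, -1.7]
grip_width: 0.0661
[ 0.60925638 -0.25132885  0.08359253]
```

View pics/s7.png

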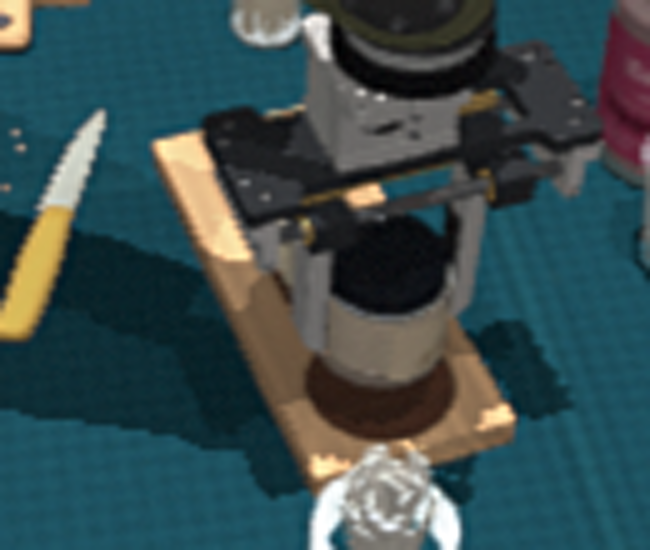

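The jar hangs over the round well at (380,385). I'll lower it.

```bash
python3 -m creep '{"translation":[[2,-1,-10],[2,-1,-20],[2,-1,-28],[2,-1,-33],[2,-1,-35]],"yaw":[0,0,0,0,0],"gripper":[255,255,255,255,255]}'
python3 -m creep '{"translation":[[0,0,-1],[0,0,-2],[0,0,-2]],"yaw":[0,0,0],"gripper":[255,255,255]}'
```

```text
time_s: 15.53
ee_pos: [0.6109, -0.2522, 0.048]
eef_rot: [-3.121, -0.016, 1.766]
force: [-8.0, 3.9, 10.0]
grip_width: 0.0666
time_s: 15.78
ee_pos: [0.6109, -0.2522, 0.048]
eef_rot: [-3.121, -0.016, 1.766]
force: [-10.4, 4.1, 16.0]
grip_width: 0.0668
```

```bash
python3 -m creep '{"translation":[[0,0,1],[0,0,1],[0,0,1],[0,0,15],[0,0,50]],"yaw":[0,0,0,0,0],"gripper":[0,0,0,0,0]}'
python3 -m creep '{"translation":[[0,0,38],[0,0,76],[0,0,114],[-5,-30,130],[-10,-65,130]],"yaw":[0,0,0,0,0],"gripper":[0,0,0,0,0]}' 20
python3 -m creep '{"translation":[[-6,-30,0],[-12,-55,0],[-20,-72,0],[-20,-75,0],[-20,-75,0]],"yaw":[0,0,0,0,0],"gripper":[0,0,0,0,0]}'
python3 -m creep '{"translation":[[0,0,0]],"yaw":[0],"gripper":[0]}'
python3 - <<'E'
from h import *
c,p,W=cam("side");save("s8",p[170:340,190:360],3.5);print(ctrl.get_obs()["ee_pos"])
h=W[...,2];q=W[(h>.065)&(h<.13)&(abs(W[...,0]-.61)<.06)&(abs(W[...,1]+.252)<.06)];print("jar",len(q),q.mean(0),cv2.minAreaRect((q[:,:2]*1000).astype(np.float32)))
E
```

```text
time_s: 16.2
ee_pos: [0.6091, -0.2513, 0.0945]
eef_rot: [-3.115, -0.02, 1.765]
force: [0.6, 0.6, 1.0]
grip_width: 0.0932
time_s: 16.62
ee_pos: [0.6006, -0.3159, 0.2317]
eef_rot: [-3.122, -0.014, 1.769]
force: [0.4, -0.7, -0.3]
grip_width: 0.0941
time_s: 17.03
ee_pos: [0.5802, -0.3917, 0.2323]
eef_rot: [-3.122, -0.014, 1.767]
force: [0.1, 0.4, -0.1]
grip_width: 0.0943
time_s: 17.12
ee_pos: [0.5806, -0.3909, 0.2326]
eef_rot: [-3.122, -0.014, 1.768]
force: [0.3, -0.1, 0.3]
grip_width: 0.0945
[ 0.58071489 -0.39071581  0.23280002]
jar 458 [ 0.60988458 -0.25880513  0.07589445] ((610.58544921875, -256.1323547363281), (63.12840270996094, 63.30615997314453), 35.20302963256836)
```

View pics/s8.png

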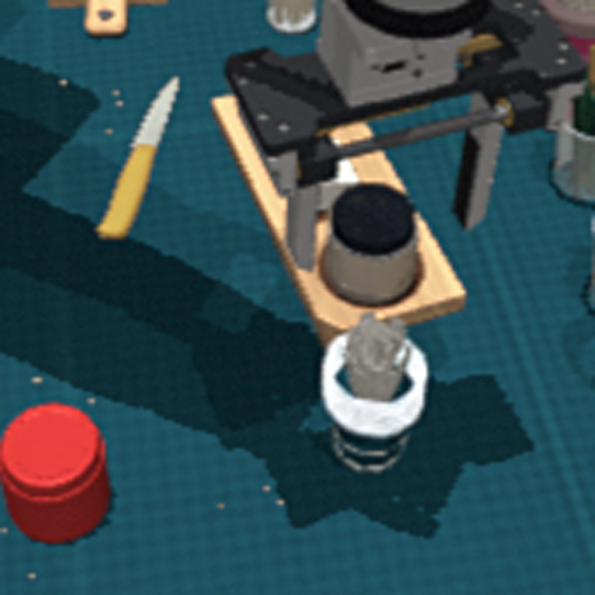

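The jar sits in its round well at (370,250). Before gripping I'll measure the cups' rim from the first images, because the spoons may stand off-centre.

```bash
python3 - <<'E'
from h import *
for f in("top0","side0","x"):
    W=np.load(f+".npz")["W"] if f!="x" else cam("top")[2]
    q=W[(W[...,2]>.078)&(W[...,2]<.098)&(np.hypot(W[...,0]-.581,W[...,1]+.392)<.05)]
    print(f,len(q)); 
    if len(q)>4: print(cv2.minEnclosingCircle((q[:,:2]*1000).astype(np.float32)),q.mean(0),cv2.minAreaRect((q[:,:2]*1000).astype(np.float32)))
E
```

```text
top0 214
((579.1784057617188, -392.7586975097656), 32.871829986572266) [ 0.57602959 -0.38811204  0.08925636] ((578.4330444335938, -392.36297607421875), (63.99180221557617, 63.357303619384766), 34.15736770629883)
side0 297
((582.1581420898438, -393.3872985839844), 32.9726676940918) [ 0.57917812 -0.40392217  0.08753113] ((581.6425170898438, -397.29364013671875), (57.103599548339844, 63.0277214050293), 79.49042510986328)
x 92
((585.788330078125, -383.392822265625), 29.955829620361328) [ 0.5891697  -0.37548473  0.08867798] ((590.6386108398438, -378.05242919921875), (25.576614379882812, 59.3303337097168), 47.753662109375)
```

```bash
python3 -m creep '{"translation":[[0,-2,-35],[0,-2,-70],[0,-2,-100],[0,-2,-110]],"yaw":[0,0,0,0],"gripper":[0,0,0,0]}' 20
python3 -m creep '{"translation":[[0,0,0]],"yaw":[0],"gripper":[0]}'
```

```text
time_s: 17.55
ee_pos: [0.5799, -0.3905, 0.1179]
eef_rot: [-3.118, -0.019, 1.77]
force: [-0.4, 1.0, 0.2]
grip_width: 0.0937
time_s: 17.63
ee_pos: [0.5798, -0.3895, 0.1163]
eef_rot: [-3.116, -0.021, 1.77]
force: [-0.2, 0.9, 0.3]
grip_width: 0.0943
```

```bash
python3 -m creep '{"translation":[[1,-3,-15],[1,-3,-35],[1,-3,-51],[1,-3,-51],[1,-3,-51]],"yaw":[0,0,0,0,0],"gripper":[0,0,0,0,0]}' 20
python3 -m creep '{"translation":[[0,0,0],[0,0,0],[0,0,0],[0,0,0],[0,0,0]],"yaw":[0,0,0,0,0],"gripper":[255,255,255,255,255]}' 20
python3 -m creep '{"translation":[[0,0,0],[0,0,0],[0,0,0]],"yaw":[0,0,0],"gripper":[255,255,255]}' 20
```

```text
time_s: 18.05
ee_pos: [0.5811, -0.3925, 0.066]
eef_rot: [-3.117, -0.021, 1.771]
force: [0.2, -0.2, 0.9]
grip_width: 0.0939
time_s: 18.47
ee_pos: [0.5813, -0.3927, 0.0665]
eef_rot: [-3.117, -0.02, 1.771]
force: [-0.0, -0.4, -0.4]
grip_width: 0.0645
time_s: 18.72
ee_pos: [0.5813, -0.3926, 0.0666]
eef_rot: [-3.117, -0.02, 1.771]
force: [0.7, -0.7, -0.4]
grip_width: 0.0581
```

```bash
python3 -m creep '{"translation":[[0,0,0],[0,0,0],[0,0,10],[0,0,30],[0,0,55]],"yaw":[0,0,0,0,0],"gripper":[255,255,255,255,255]}'
python3 -m creep '{"translation":[[0,0,25],[0,0,50],[0,0,75],[0,0,95],[0,0,95]],"yaw":[0,0,0,0,0],"gripper":[255,255,255,255,255]}'
python3 - <<'E'
from h import *
c,p,W=cam("side");save("s9",p[130:320,200:370],3);print(ctrl.get_obs()["ee_pos"])
E
```

```text
time_s: 19.13
ee_pos: [0.5807, -0.3922, 0.1212]
eef_rot: [-3.115, -0.022, 1.771]
force: [0.4, -0.3, -0.7]
grip_width: 0.0582
time_s: 19.55
ee_pos: [0.5816, -0.3929, 0.2222]
eef_rot: [-3.12, -0.017, 1.771]
force: [0.2, -0.7, 0.5]
grip_width: 0.0581
[ 0.58118886 -0.39255385  0.21906668]
```

View pics/s9.png

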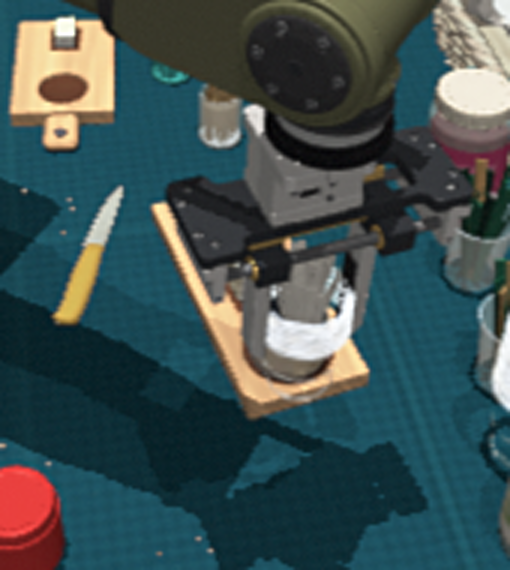

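The cups hang in the grip (300,330), upright and clear of the boards. I'll carry them to the short board.

```bash
python3 -m creep '{"translation":[[-9,36,0],[-18,72,0],[-27,108,0],[-36,144,0],[-46,180,0]],"yaw":[-0.02,-0.04,-0.06,-0.08,-0.1],"gripper":[255,255,255,255,255]}'
python3 -m creep '{"translation":[[-9,36,0],[-18,72,0],[-27,108,0],[-36,144,0],[-46,180,0]],"yaw":[-0.02,-0.04,-0.06,-0.08,-0.1],"gripper":[255,255,255,255,255]}'
python3 -m creep '{"translation":[[-9,36,0],[-18,72,0],[-27,108,0],[-36,144,0],[-46,175,0]],"yaw":[-0.02,-0.04,-0.06,-0.08,-0.1],"gripper":[255,255,255,255,255]}'
python3 -m creep '{"translation":[[0,0,0],[0,0,0]],"yaw":[0,0],"gripper":[255,255]}'
```

```text
time_s: 20.02
ee_pos: [0.5339, -0.2107, 0.2175]
eef_rot: [-3.116, -0.02, 1.67]
force: [1.1, 0.0, -0.1]
grip_width: 0.0582
time_s: 20.43
ee_pos: [0.4866, -0.0291, 0.2164]
eef_rot: [-3.115, -0.02, 1.568]
force: [0.8, -0.2, -0.1]
grip_width: 0.0581
time_s: 20.85
ee_pos: [0.4393, 0.1478, 0.2153]
eef_rot: [-3.113, -0.02, 1.468]
force: [0.6, 0.9, -0.7]
grip_width: 0.0582
time_s: 21.02
ee_pos: [0.4382, 0.1488, 0.2142]
eef_rot: [-3.111, -0.019, 1.47]
force: [0.4, 0.4, -0.5]
grip_width: 0.0581
```

```bash
python3 -m creep '{"translation":[[4,0,-30],[4,0,-60],[4,0,-85],[4,0,-100],[4,0,-100]],"yaw":[0,0,0,0,0],"gripper":[255,255,255,255,255]}'
python3 -m creep '{"translation":[[0,0,0]],"yaw":[0],"gripper":[255]}'
python3 - <<'E'
from h import *
c,p,W=cam("side");save("s10",p[90:190,160:320],4);print(ctrl.get_obs()["ee_pos"])
E
```

```text
time_s: 21.43
ee_pos: [0.4407, 0.1473, 0.1108]
eef_rot: [-3.105, -0.017, 1.469]
force: [-1.6, -0.5, -0.3]
grip_width: 0.0582
time_s: 21.52
ee_pos: [0.441, 0.1465, 0.1108]
eef_rot: [-3.105, -0.017, 1.469]
force: [-0.3, 0.7, 0.3]
grip_width: 0.058
[0.44077962 0.14639835 0.11070614]
```

View pics/s10.png

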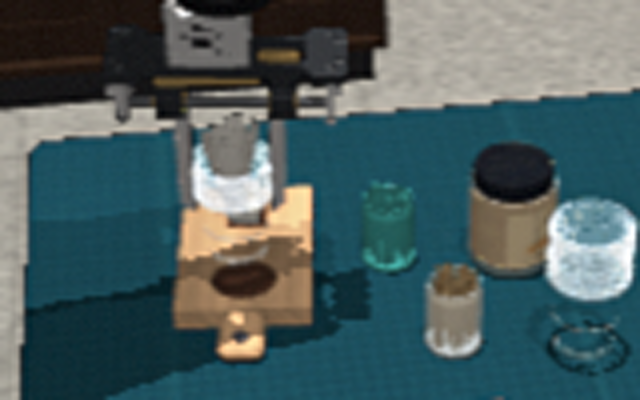

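The cups' foot is over the round well at (243,280). I'll lower them.

```bash
python3 -m creep '{"translation":[[1,2,-8],[1,2,-16],[1,2,-23],[1,2,-27],[1,2,-29]],"yaw":[0,0,0,0,0],"gripper":[255,255,255,255,255]}'
python3 -m creep '{"translation":[[0,0,-1],[0,0,-2],[0,0,-3]],"yaw":[0,0,0],"gripper":[255,255,255]}'
```

```text
time_s: 21.98
ee_pos: [0.4415, 0.1483, 0.081]
eef_rot: [-3.104, -0.016, 1.469]
force: [0.5, -0.9, -1.5]
grip_width: 0.0582
time_s: 22.23
ee_pos: [0.442, 0.1486, 0.0794]
eef_rot: [-3.105, -0.017, 1.469]
force: [-8.5, -0.3, 27.2]
grip_width: 0.0584
```

```bash
python3 -m creep '{"translation":[[0,0,0],[0,0,0],[0,0,0],[0,0,5],[0,0,30]],"yaw":[0,0,0,0,0],"gripper":[0,0,0,0,0]}'
python3 -m creep '{"translation":[[0,0,35],[0,0,70],[0,0,105],[0,0,130],[0,0,135]],"yaw":[0,0,0,0,0],"gripper":[0,0,0,0,0]}'
python3 -m creep '{"translation":[[15,-5,0],[40,-18,0],[65,-32,0],[90,-46,0],[110,-60,0]],"yaw":[0.12,0.24,0.36,0.48,0.6],"gripper":[40,70,70,70,70]}' 15
python3 -m creep '{"translation":[[20,-10,0],[40,-20,0],[52,-28,0],[52,-28,0]],"yaw":[0.12,0.24,0.33,0.33],"gripper":[70,70,70,70]}'
python3 -m creep '{"translation":[[0,0,0]],"yaw":[0],"gripper":[70]}'
python3 - <<'E'
from h import *
c,p,W=cam("side");save("s11",p[80:230,160:330],4);print(ctrl.get_obs()["ee_pos"])
E
```

```text
time_s: 22.65
ee_pos: [0.4403, 0.1482, 0.1071]
eef_rot: [-3.099, -0.015, 1.469]
force: [-0.5, -0.7, -1.5]
grip_width: 0.088
time_s: 23.07
ee_pos: [0.4414, 0.1485, 0.2468]
eef_rot: [-3.106, -0.017, 1.469]
force: [0.4, 0.3, 0.1]
grip_width: 0.0938
time_s: 23.48
ee_pos: [0.5526, 0.0876, 0.246]
eef_rot: [-3.105, -0.018, 2.075]
force: [-0.6, 0.3, -0.4]
grip_width: 0.0688
time_s: 23.82
ee_pos: [0.6057, 0.0582, 0.2446]
eef_rot: [-3.103, -0.019, 2.408]
force: [-0.5, -0.1, -0.1]
grip_width: 0.068
time_s: 23.9
ee_pos: [0.6054, 0.0583, 0.2439]
eef_rot: [-3.103, -0.02, 2.405]
force: [0.4, 0.1, -0.2]
grip_width: 0.0682
[0.60521607 0.05826477 0.24376345]
```

View pics/s11.png

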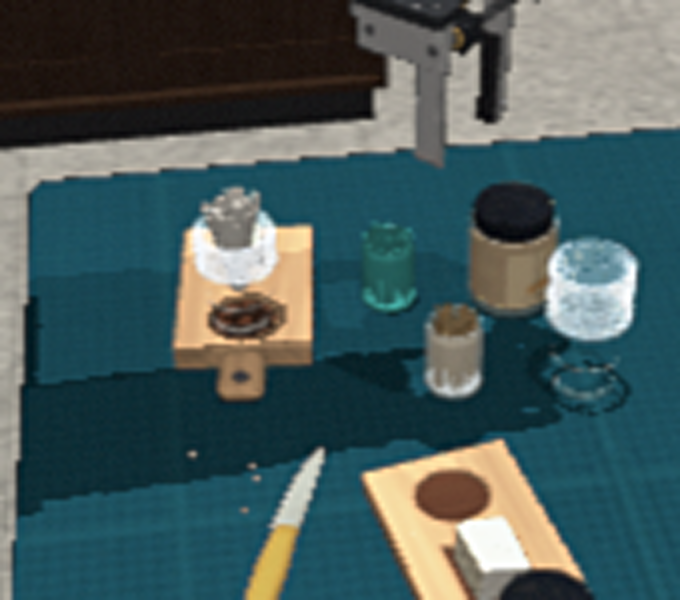

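The spoon cups stand in their well (235,270), and the large cheese is in its own (490,550). Next is the stick jar at (455,350).

```bash
python3 -m creep '{"translation":[[-2,2,-35],[-2,2,-70],[-2,2,-105],[-2,2,-130],[-2,2,-130]],"yaw":[0,0,0,0,0],"gripper":[70,70,70,70,70]}' 15
python3 -m creep '{"translation":[[0,0,0]],"yaw":[0],"gripper":[70]}'
```

```text
time_s: 24.37
ee_pos: [0.6002, 0.0608, 0.1087]
eef_rot: [-3.096, -0.026, 2.403]
force: [0.3, -0.7, -0.5]
grip_width: 0.0683
time_s: 24.45
ee_pos: [0.6, 0.0612, 0.1096]
eef_rot: [-3.096, -0.026, 2.402]
force: [0.9, 0.2, 1.5]
grip_width: 0.0679
```

```bash
python3 -m creep '{"translation":[[4,-1,-15],[4,-1,-35],[4,-1,-52],[4,-1,-62],[4,-1,-62]],"yaw":[0,0,0,0,0],"gripper":[70,70,70,70,70]}' 15
python3 -m creep '{"translation":[[0,0,0],[0,0,0],[0,0,0],[0,0,0],[0,0,0]],"yaw":[0,0,0,0,0],"gripper":[255,255,255,255,255]}' 15
python3 -m creep '{"translation":[[0,0,0],[0,0,15],[0,0,50],[0,0,85],[0,0,120]],"yaw":[0,0,0,0,0],"gripper":[255,255,255,255,255]}'
python3 -m creep '{"translation":[[0,0,10],[0,0,10]],"yaw":[0,0],"gripper":[255,255]}'
```

```text
time_s: 24.87
ee_pos: [0.6035, 0.0603, 0.0463]
eef_rot: [-3.095, -0.027, 2.402]
force: [-1.1, 0.1, -0.4]
grip_width: 0.0685
time_s: 25.28
ee_pos: [0.6041, 0.0604, 0.0473]
eef_rot: [-3.097, -0.026, 2.402]
force: [0.5, 1.1, 5.1]
grip_width: 0.045
time_s: 25.7
ee_pos: [0.6037, 0.0603, 0.1687]
eef_rot: [-3.096, -0.026, 2.401]
force: [0.7, -0.2, -0.2]
grip_width: 0.0449
time_s: 25.87
ee_pos: [0.6047, 0.0603, 0.1819]
eef_rot: [-3.1, -0.022, 2.402]
force: [-0.4, 0.0, -0.6]
grip_width: 0.0447
```

```bash
python3 -m creep '{"translation":[[-2,-12,0],[-6,-32,0],[-10,-55,0],[-15,-80,0],[-20,-105,0]],"yaw":[-0.11,-0.22,-0.33,-0.44,-0.5],"gripper":[255,255,255,255,255]}'
python3 -m creep '{"translation":[[-2,-15,0],[-4,-30,0],[-6,-40,0],[-6,-40,0],[-6,-40,0]],"yaw":[-0.07,-0.13,-0.13,-0.13,-0.13],"gripper":[255,255,255,255,255]}'
python3 -m creep '{"translation":[[0,0,-30],[0,0,-60],[0,0,-85],[0,0,-95],[0,0,-95]],"yaw":[0,0,0,0,0],"gripper":[255,255,255,255,255]}'
python3 -m creep '{"translation":[[0,0,0]],"yaw":[0],"gripper":[255]}'
python3 - <<'E'
from h import *
c,p,W=cam("side");save("s12",p[150:270,210:350],4.5);print(ctrl.get_obs()["ee_pos"])
E
```

```text
time_s: 26.28
ee_pos: [0.5837, -0.0455, 0.1796]
eef_rot: [-3.097, -0.024, 1.896]
force: [0.3, -0.3, -0.1]
grip_width: 0.0452
time_s: 26.7
ee_pos: [0.5774, -0.0854, 0.1785]
eef_rot: [-3.096, -0.024, 1.767]
force: [0.3, -0.1, -0.3]
grip_width: 0.0448
time_s: 27.12
ee_pos: [0.5764, -0.0843, 0.0812]
eef_rot: [-3.092, -0.026, 1.769]
force: [0.9, 0.3, 0.3]
grip_width: 0.045
time_s: 27.2
ee_pos: [0.5771, -0.0839, 0.0821]
eef_rot: [-3.093, -0.026, 1.77]
force: [0.6, 0.3, 0.7]
grip_width: 0.045
[ 0.57696549 -0.083822    0.08215533]
```

View pics/s12.png

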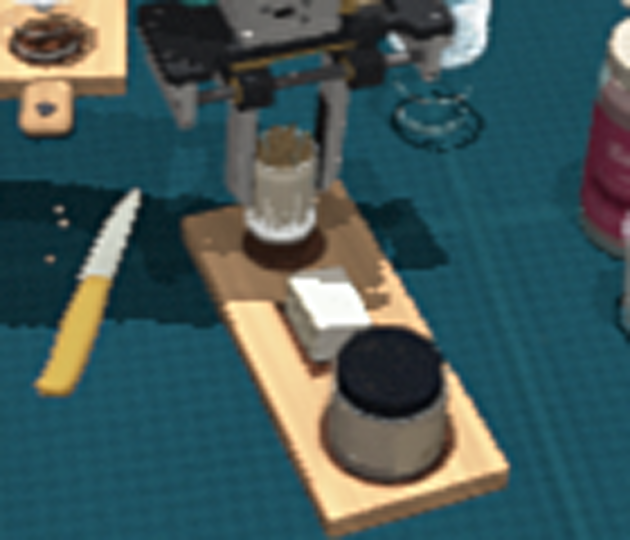

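The stick jar is over its round well at (285,245), and the other two look seated. I'll lower and release.

```bash
python3 -m creep '{"translation":[[1,-1,-6],[1,-1,-12],[1,-1,-17],[1,-1,-20],[1,-1,-21]],"yaw":[0,0,0,0,0],"gripper":[255,255,255,255,255]}'
python3 -m creep '{"translation":[[0,0,-1],[0,0,-2],[0,0,-3]],"yaw":[0,0,0],"gripper":[255,255,255]}'
```

```text
time_s: 27.67
ee_pos: [0.5777, -0.0848, 0.0606]
eef_rot: [-3.092, -0.026, 1.77]
force: [-0.4, -0.4, -0.7]
grip_width: 0.0451
time_s: 27.92
ee_pos: [0.5789, -0.0849, 0.0599]
eef_rot: [-3.095, -0.025, 1.77]
force: [-4.0, 1.3, 25.2]
grip_width: 0.0441
```

```bash
python3 -m creep '{"translation":[[0,0,1],[0,0,1],[0,0,1],[0,0,10],[0,0,45]],"yaw":[0,0,0,0,0],"gripper":[70,70,70,70,70]}'
python3 -m creep '{"translation":[[0,0,35],[0,0,75],[0,0,115],[-20,-20,130],[-50,-45,130]],"yaw":[0,0,0,0,0],"gripper":[70,70,70,70,70]}'
python3 -m creep '{"translation":[[-30,-30,0],[-55,-60,0],[-80,-90,0],[-105,-120,0],[-130,-150,0]],"yaw":[0,0,0,0,0],"gripper":[70,70,70,70,70]}'
python3 -m creep '{"translation":[[-15,-30,0],[-30,-60,0],[-40,-90,0],[-40,-110,0],[-40,-110,0]],"yaw":[0,0,0,0,0],"gripper":[70,70,70,70,70]}'
python3 -m creep '{"translation":[[0,0,0],[0,0,0],[0,0,0]],"yaw":[0,0,0],"gripper":[70,70,70]}'
python3 - <<'E'
from h import *
ims=[]
def loc(o,yaw,W,c,r,lo,hi,tag):
    q=W[(W[...,2]>lo)&(W[...,2]<hi)&(np.hypot(W[...,0]-c[0],W[...,1]-c[1])<r)]
    if len(q)<5: print(tag,len(q));return
    (cx,cy),sz,a=cv2.minAreaRect((q[:,:2]*1000).astype(np.float32))
    d=np.array([cx/1e3-o[0],cy/1e3-o[1]]);s,k=np.sin(yaw),np.cos(yaw)
    print(tag,len(q),"board xy mm",np.round([1e3*(k*d[0]+s*d[1]),1e3*(-s*d[0]+k*d[1])],1),"size",np.round(sz),"ztop",np.percentile(q[:,2],90).round(4))
L=((.5952,-.1712),.197);B=((.446,.1898),-.104)
for n in("top","side"):
    c,p,W=cam(n);ims.append(p)
    loc(*L,W,(.612,-.252),.05,.065,.1,n+" low (0,-82)")
    loc(*L,W,(.5948,-.1652),.04,.042,.06,n+" big (0,6)")
    loc(*L,W,(.5783,-.085),.04,.066,.1,n+" stick (0,88)")
    loc(*B,W,(.442,.1485),.05,.09,.115,n+" cups rim (0,-42)")
    loc(*B,W,(.4513,.2398),.03,.028,.05,n+" small (0,50)")
    for nm,x,y,h in(("tall",.669,.165,.08),("plain",.703,.037,.108)): loc((0,0),0,W,(x,y),.06,h,.14,n+" "+nm)
a=cv2.resize(ims[1][100:300,180:380],None,fx=3,fy=3,interpolation=cv2.INTER_CUBIC);cv2.imwrite("pics/fin.png",a[...,::-1])
print(ctrl.get_obs())
E
```

```text
time_s: 28.33
ee_pos: [0.5765, -0.0845, 0.101]
eef_rot: [-3.087, -0.029, 1.77]
force: [-0.0, -0.1, -1.1]
grip_width: 0.0679
time_s: 28.75
ee_pos: [0.5279, -0.1292, 0.2354]
eef_rot: [-3.093, -0.025, 1.773]
force: [1.5, -0.8, -0.4]
grip_width: 0.0685
time_s: 29.17
ee_pos: [0.3964, -0.2802, 0.2361]
eef_rot: [-3.093, -0.025, 1.773]
force: [1.5, 0.1, 0.9]
grip_width: 0.0681
time_s: 29.58
ee_pos: [0.3553, -0.3931, 0.2362]
eef_rot: [-3.093, -0.025, 1.77]
force: [-0.4, 0.1, -0.7]
grip_width: 0.068
time_s: 29.83
ee_pos: [0.3555, -0.3924, 0.2364]
eef_rot: [-3.093, -0.025, 1.771]
force: [-0.3, 0.4, -0.1]
grip_width: 0.0683
top low (0,-82) 470 board xy mm [ -4.4 -80.8] size [67. 64.] ztop 0.083
top big (0,6) 203 board xy mm [-3.6  8.1] size [36. 54.] ztop 0.0498
top stick (0,88) 92 board xy mm [-4.7 88.5] size [38. 41.] ztop 0.0807
top cups rim (0,-42) 220 board xy mm [ -3. -43.] size [65. 62.] ztop 0.11
top small (0,50) 100 board xy mm [-1.4 50.6] size [34. 22.] ztop 0.0369
top tall 498 board xy mm [667.6 166.5] size [67. 67.] ztop 0.0953
top plain 154 board xy mm [701.   37.5] size [63. 63.] z
[... 382 characters left out ...]
ztop 0.0927
side plain 129 board xy mm [705.   35.7] size [64. 61.] ztop 0.1213
{'time_s': 29.9333, 'qpos': array([-0.88880271,  0.27090671,  1.53072114, -0.03193732,  1.3840903 ,
       -1.08286672]), 'joint_vel': array([-0.00074509,  0.00275009, -0.00304369, -0.00066351, -0.00355023,
       -0.00115306]), 'tau': array([-2.45916266e-01, -5.13938856e+01, -3.53558457e+01, -6.76119025e-02,
        1.95742585e-01,  2.43793198e-03]), 'ee_pos': array([ 0.35555843, -0.39236132,  0.23646414]), 'eef_rot': array([-3.09337961, -0.02447491,  1.77089153]), 'force': array([ 0.29289067, -1.14126834, -0.25369439]), 'moment': array([-0.02558899, -0.11724959,  0.01389116]), 'grip_width': 0.06830372651438457}
```

View pics/fin.png

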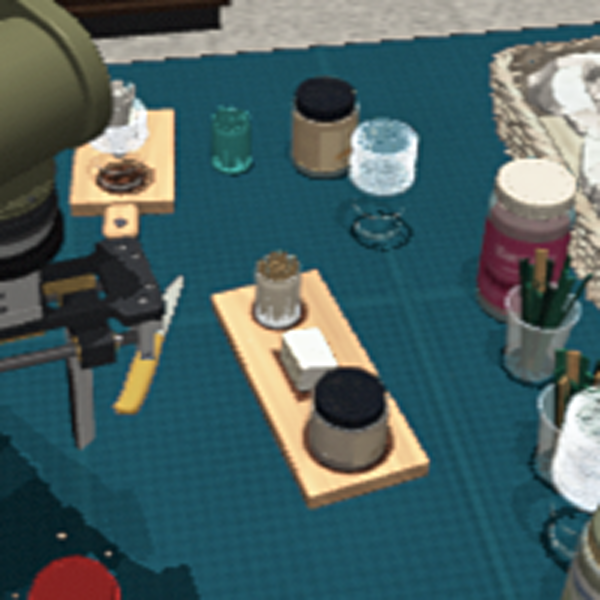

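```bash
python3 -c "
from station import ctrl
print(ctrl.hand_in())"
```

```text
the job is handed in; nothing more can be done
None
```

I placed all five things in their own wells, let go of everything, moved the arm clear and handed the job in at about 30 s. No verdict is reported, so what follows is from my own last checks.

- **Centring:** the top camera puts all five within about 5 mm of their well centres. The side camera agrees for the low jar, large cheese and stick jar, within about 4 mm. The low jar reads 4.4 mm off in x from the top and 4 mm off in y from the side.
- **Seating:** the tops stand at about 80, 50 and 80 mm for the low jar, large cheese and stick jar, and 37 mm for the small cheese. These are the heights expected if fully seated. For the cups I relied on the firm contact at seating height when lowering them and on the pictures, because no base height was measured.
- **Left in place:** the tall jar and plain cups read within about 2 mm of their starting positions.
- **Failed or disagreeing checks:** the arm hid most of the short board from the side camera in the last picture. Its reading for the cups (15.8, -50.6 mm) came from a partial rim and I set it aside. It got no usable reading of the small cheese. An earlier side picture showed the cups upright in their well.

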